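# Lock the contact insert and hold the reading lens in focus over its pins

### The arm

A 6-joint arm with a two-finger parallel gripper is mounted at the origin on the work surface. World frame = base frame: x ahead of the robot, y to its left, z up, the work surface at z = 0. Lengths are in m, angles in rad, forces in N, time in s.
With the tool pointing down it reaches from about 0.3 to 0.775 m from the base axis. Payload 14.6 kg.
Tool frame: the origin (TCP) lies on the centre line of the jaws, within the pads' length; the fingertips stand 19 mm ahead of it and the grasp point (between the pads) is the TCP; y points along the fingers, x is the direction in which the jaws open and shut, and the axes are right-handed (so a half turn about y gives the same grasp; the last joint's range is limited). The gripper opens to 94 mm and grips with 3 to 60 N. Pads are 16 mm wide; open, the fingers measure 119 mm over their backs; the gripper's body (75 mm by 177 mm) begins 78 mm behind the grasp point.
Start: joints at [-1.342, 0.3, 1.521, -0, 1.321, -0.067], TCP at [0.16, -0.526, 0.224] pointing down, gripper open.
Joint ranges: [-3.03, 3.03], [-0.79, 2.21], [0.23, 2.52], [-1.04, 4.18], [0, 3.07], [-2.55, 2.55]. Speed limits (rad/s): [2.22, 2.22, 2.57, 3.14, 3.14, 3.14].

### API

Orientations are given as [roll, pitch, yaw] about the fixed x, y, z axes, in that order (R = Rz(yaw) Ry(pitch) Rx(roll)).
In Python, from station import ctrl, optics gives the robot as it stands.
- The arm moves only by the tool jog_arm, never from a script. Its argument "targets" is a list of rows, each a list of 3 entries, a list of its own where there are three numbers: the finger opening in cm, from 0 to 9.4, then the shift along the tool's x, y, z in cm, then the turn about the tool's y in rad. A call has 1 to 10 rows; each row is the pose to reach, as a shift and turn from the pose commanded when the call began, along the tool's axes at that moment; what a row does not reach only later rows make up. A row lasts 1/10 s, in which the tool goes at most 50 mm and 8.59 degrees, less where a joint would pass 70% of its speed; a pose out of reach is approached as far as the arm can. A call with a gripper value outside its range is refused whole. The fingers move at their own pace and stop on an object; "grip_force" is the grip in N (left out, the last holds). Time passes only in rows, so rows that repeat a pose let the fingers close. It gives the time, the measured TCP pose, the force and the opening at its end, in the units of the state.
- ctrl.get_obs(): the state, without advancing time (a new reading comes with each control period).
- optics.camera(name): name is "side" or "top" or "wrist"; returns a dict with "img" (384x512x3 uint8, red, green, blue), "range_z" (384x512 float32, m along the optical axis (not along the pixel's ray), 0 where there is no reading), "camera_matrix" (3x3 intrinsics, pixels), "k1" (the pictures are not rectified: a ray, as slopes to the right and down, at radius r is drawn at 1 + k1 r^2 times it, then the intrinsics apply), "world_to_cam" (4x4, takes a point from world to camera coordinates); the wrist camera has in their place "mount" (4x4, takes a point from camera to tool coordinates, whose origin is the TCP and whose axes are the tool frame's). Camera axes: x right, y up, looking along -z (the intrinsics and any distortion apply to the point x, -y, -z); pixel columns grow to the right and rows downward; lengths in m; the calibration is good to about 2 mm. A picture is of the moment at which its call begins: read the wrist's pose just before it.
- ctrl.hand_in(): hands the job in, once; it reports no verdict.
The state is a dict: "time_s": time; "qpos": joint angles; "joint_vel": joint speeds; "tau": joint torques, N m; "ee_pos": TCP position; "eef_rot": TCP orientation; "force": force on the tool from outside, world axes, zero at the start; "moment": the same for the moment, N m; "grip_width": finger opening in m.
Only numpy, scipy, OpenCV 4.12 (cv2) and the standard library are available. Lean on these libraries where they do the work, as an engineer would, in place of code of your own. Each camera call takes 0.05 s, during which the arm holds its last target. There are 200 camera calls.

### The job

Lock the contact insert into the test head by turning its lock ring clockwise until it stops with its index line on the arrowhead. Then take the reading lens and hold it level over the pins, pins centred in the glass, with the middle of its rim's thickness at the focus height marked by the top edge of the cursor on the upright rule; finish still holding it there, steady and carried by the gripper alone. Do not let the lens touch the test head or the rule stand, and leave the rule stand, screwdriver, jar and hand meter where they are.

Things in the scene. Friction and masses are not known exactly. Their poses are not given: they have to be found in the camera images.
- test_head: Test head fixed to the bench: grey box 100 (x) x 124 (y) x 34 mm high, on it a flange 84 mm across, top at 40 mm, and in the middle an upright aluminium receptacle tube 43 mm across, rim at 72 mm, with the dark contact insert and 7 brass pins inside. Origin: centre of the box underside, on the tube's axis; z up. Yaw varies.
- lock_mark (a point): Dark arrowhead on the flange's top, 37 mm from the tube's axis towards the test head's -x: the locked mark. A small dot 1.25 rad anticlockwise of it, seen from above, is the open mark.
- contact_face (a point): Centre of the contact insert's face, on the receptacle axis, 64 mm above the bench; the pins stand 5 mm out of it within 14 mm of this point, below the tube's rim.
- lock_ring (a joint): Captive steel lock ring round the tube, 53 mm across, 50 to 70 mm above the bench, with two opposite ears 14 mm wide, flat ends 63 mm apart; 10 mm gap to the flange below. Value in rad: 0 open, 1.25 locked (hard stop), growing clockwise from above; starts at 0 to 0.3; friction 0.08 N m, stays where left. Its index ear points along test_head -x turned anticlockwise by 1.25 - value.
- ring_index (a point): Outer end, top edge, of the ear that carries the dark index line: 31.5 mm from the ring's axis, 70 mm above the bench.
- reading_lens: Hand reading lens lying flat on the bench, about 110 g: dark rim 72 mm across and 14 mm thick, clear glass 62 mm across; straight flat-sided dark handle 20 mm wide, 14 mm high, along the body's -x from 52 to 147 mm from the lens centre. Origin: underside of the rim at the lens centre; z is the lens axis (up). Centre of mass: about 43 mm from the lens centre, towards the handle.
- lens_center (a point): Middle of the lens: on its axis, half-way up the rim, 7 mm above the rim's underside. This is the height that must match the cursor's top edge.
- rule_stand: Loose rule stand, 830 g: dark cast base 50 (x) x 64 (y) x 26 mm, upright steel rule 28 mm wide (along y), 2 mm thick, top at 165 mm; a dark cursor block 16 x 40 x 14 mm with a brass thumb screw is clamped on the rule. Origin: centre of the base underside. It stands on one side of the test head, the lens lies on the other; the sides change.
- focus_mark (a point): Centre of the cursor's top face: its height above the bench (115 to 155 mm) is the focus height set for the lens.
- screwdriver: Screwdriver about 170 mm long lying on the bench beyond the test head; to be left alone.
- pin_jar: Small clear jar with a black lid, 48 mm across, 60 mm high, origin at the underside; to be left alone.
- meter: Beige hand meter with keys, 150 x 74 x 32 mm, lying on the bench; to be left alone.
There are look-alikes about, which are no part of the job. What is meant by the test_head is not red, and is the larger of those in its own colour.

How it is judged:
On the way, in this order (a step that is already met when the one before it is completed fails the run):
1. the lock ring is turned home to its locked mark (value of joint lock_ring above 1.17 rad), for 0.2 s.
2. the lens is picked up off the bench by the gripper (height (world z) of lens_center above 0.04 m and contact force between reading_lens and the fingers above 0.5 N), for 0.2 s.
At the end, for the whole second after the job is handed in: Lock ring within 0.08 rad of its stop; lens at rest, held by the fingers alone, centre within 10 mm of the receptacle axis, mid-height within 6 mm of the cursor's top edge, axis within 0.10 rad of vertical; rule stand, screwdriver, jar and meter within 20 mm of their starts (value of joint lock_ring above 1.17 rad and horizontal distance between lens_center and contact_face below 0.01 m and z of lens_center in the frame of focus_mark between -0.006 and 0.006 m and angle between lens_center's own z axis and vertical below 0.1 rad and contact force between reading_lens and the fingers above 0.5 N and contact force between reading_lens and test_head below 0.1 N and contact force between reading_lens and rule_stand below 0.1 N and contact force between reading_lens and screwdriver below 0.1 N and contact force between reading_lens and pin_jar below 0.1 N and contact force between reading_lens and meter below 0.1 N and linear speed of reading_lens below 0.02 m/s and angular speed of reading_lens below 0.15 rad/s and distance of each of rule_stand, screwdriver, pin_jar, meter from where it was at the start of the episode below 0.02 m); the arm keeps its last pose, push and grip.
It fails at once if the lens touches the test head or the rule stand (contact force between reading_lens and test_head above 1 N or contact force between reading_lens and rule_stand above 1 N).
It fails at once if the rule stand, screwdriver, jar or hand meter is displaced (distance of any of rule_stand, screwdriver, pin_jar, meter from where it was at the start of the episode above 0.02 m).
It also fails if it takes over 51 s, if anything falls off the work surface, if the arm or the gripper's body presses on something with over 40 N, if the wrist force passes 120 N, or if a joint passes its speed limit or range.

## Working session

There is one attempt and no reset: what is moved stays moved. The work goes in short steps, Python scripts to look and compute and a tool call to move; the robot and the scene stay as the last step left them, time stands still between calls to the robot, and variables do not carry over. Pictures are saved under pics/ and viewed, about 8 in all and at most 12, crops included, and the job is handed in when it is done.

Besides the shell and the picture viewer there is one more tool, called after "Call:" by a JSON object that holds its "op" and its "data", one argument or row to a line. jog_arm: Moves the arm, as the interface text tells. Its arguments: {"type":"object","properties":{"targets":{"type":"array","items":{"type":"array"}},"grip_force":{"type":"number"}},"required":["targets"]}

```bash
mkdir -p pics; ls
cat > h.py <<'E'
import numpy as np, cv2
from scipy.spatial.transform import Rotation as R
from station import ctrl, optics
def Tool(o):
    T=np.eye(4);T[:3,:3]=R.from_euler('xyz',o['eef_rot']).as_matrix();T[:3,3]=o['ee_pos'];return T
def snap(name,save=None):
    o=ctrl.get_obs();c=optics.camera(name)
    c['c2w']=Tool(o)@c['mount'] if name=='wrist' else np.linalg.inv(c['world_to_cam'])
    if save: cv2.imwrite('pics/'+save,c['img'][:,:,::-1])
    np.save('/tmp/%s.npy'%name,c,allow_pickle=True);return c
def load(name): return np.load('/tmp/%s.npy'%name,allow_pickle=True).item()
def slopes(c,px):
    K=c['camera_matrix'];px=np.atleast_2d(np.array(px,float));d=(px-[K[0,2],K[1,2]])/[K[0,0],K[1,1]]
    u=d.copy()
    for _ in range(20): u=d/(1+c['k1']*(u**2).sum(1,keepdims=True))
    return u
def world(c,px,z=None):
    """world points of pixels: by range, or on plane height z"""
    u=slopes(c,px);px=np.atleast_2d(np.array(px)).astype(int);M=c['c2w']
    r=np.c_[u[:,0],-u[:,1],-np.ones(len(u))]
    if z is None: t=c['range_z'][px[:,1],px[:,0]]
    else: t=(z-M[2,3])/(r@M[:3,:3].T)[:,2]
    return (r*t[:,None])@M[:3,:3].T+M[:3,3]
def cloud(c):
    h,w=c['range_z'].shape;g=np.stack(np.meshgrid(np.arange(w),np.arange(h)),-1).reshape(-1,2)
    return world(c,g).reshape(h,w,3)
E
python3 - <<'E'
from h import *
print(ctrl.get_obs())
a=snap('top','top.png');b=snap('side','side.png')
for c in(a,b): print(c['camera_matrix'],c['k1'],c['c2w'].round(3))
E
```

```text
pics
{'time_s': 0.0, 'qpos': array([-1.34162006e+00,  3.00477760e-01,  1.52159480e+00,  4.49275778e-06,
        1.32071518e+00, -6.65955852e-02]), 'joint_vel': array([-0.00163679, -0.00082298, -0.00094921,  0.00147874, -0.00157643,
        0.00084507]), 'tau': array([ 8.44943643e-04, -5.31805515e+01, -3.52733016e+01,  7.08505232e-02,
        2.44133722e-02, -7.73636907e-05]), 'ee_pos': array([ 0.1602566 , -0.52587301,  0.22387687]), 'eef_rot': array([-1.57071246e+00,  1.19214293e-03, -1.27502554e+00]), 'force': array([ 0.72239937, -0.16336386,  0.74685881]), 'moment': array([-0.03651004, -0.03140269, -0.01400926]), 'grip_width': 0.09420335723565695}
[[492.64429137   0.         255.47013831]
 [  0.         492.64429137 194.86730096]
 [  0.           0.           1.        ]] 0.05735436481260613 [[ 0.034  0.977 -0.21   0.343]
 [-0.999  0.033 -0.009 -0.013]
 [-0.002  0.21   0.978  1.011]
 [ 0.     0.     0.     1.   ]]
[[388.29093552   0.         256.22067975]
 [  0.         388.29093552 199.53799252]
 [  0.           0.           1.        ]] 0.010281342629682493 [[ 0.976  0.135 -0.173  0.412]
 [-0.218  0.508 -0.833 -0.676]
 [-0.025  0.851  0.525  0.541]
 [ 0.     0.     0.     1.   ]]
```

View pics/top.png

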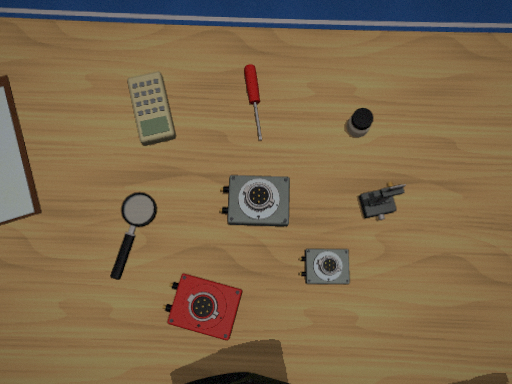

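View pics/side.png

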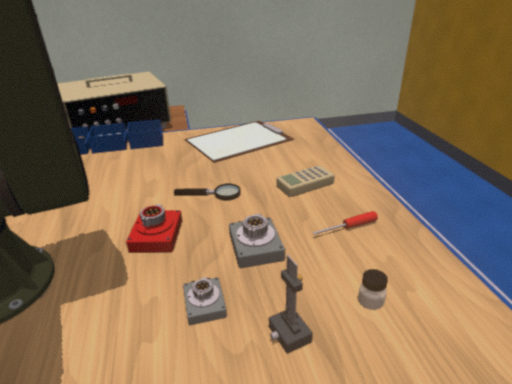

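The grey head in use is at top (259,197), with the smaller grey one at (328,266) and the red one at (204,306). The lens is at (139,209) with its handle down to (118,275), and the rule stand is at (380,202).

Run:
```python
from h import *
c=load('top');P=cloud(c)
print('tube',world(c,[259,196],.072),'lens',world(c,[139,209],.014),world(c,[128,233],.014),world(c,[117,274],.014))
z=P[...,2]
m=(z>.028)&(z<.037);m[:170]=0;m[232:]=0;m[:,:220]=0;m[:,295:]=0
r=cv2.minAreaRect(P[m][:,:2].astype(np.float32)*1000);print('box',r)
m=(z>.068)&(z<.076);m[:170]=0;m[232:]=0;m[:,:220]=0;m[:,295:]=0
print('ring pts',m.sum(),P[m].mean(0),cv2.minEnclosingCircle(P[m][:,:2].astype(np.float32)*1000))
s=P[175:225,350:415].reshape(-1,3);print('rule max',s[s[:,2]>.08].round(3)[::2])
m=(z>.008)&(z<.02);m[:180]=0;m[290:]=0;m[:,:105]=0;m[:,165:]=0
print('lens',m.sum(),cv2.minAreaRect(P[m][:,:2].astype(np.float32)*1000))
s=load('side');Q=cloud(s)
q=Q[250:355,262:320].reshape(-1,3);print(q[q[:,2]>.1].round(3)[::4])
a=cv2.resize(c['img'][165:235,215:300],None,fx=7,fy=7,interpolation=3);b=cv2.resize(s['img'][250:355,262:320],None,fx=4,fy=4,interpolation=3)
o=np.zeros((490,595+240,3),np.uint8);o[:490,:595]=a;o[:420,600:832]=b
o=cv2.resize(o,(800,469));cv2.imwrite('pics/crop.png',o[:,:,::-1])
```

```text
tube [[ 0.54296705 -0.01171105  0.072     ]] lens [[0.51977549 0.23368382 0.014     ]] [[0.46964563 0.25165673 0.014     ]] [[0.38710428 0.26587559 0.014     ]]
box ((546.0645751953125, -10.663322448730469), (100.19358825683594, 123.80156707763672), 0.014762702398002148)
ring pts 237 [ 0.54600453 -0.01182996  0.07010202] ((546.177001953125, -11.097134590148926), 31.63743019104004)
rule max [[ 0.343 -0.013  1.011]
 [ 0.343 -0.013  1.011]
 [ 0.565 -0.249  0.128]
 [ 0.566 -0.253  0.127]
 [ 0.564 -0.245  0.126]
 [ 0.564 -0.248  0.127]
 [ 0.564 -0.251  0.127]
 [ 0.564 -0.255  0.127]
 [ 0.563 -0.247  0.123]
 [ 0.562 -0.249  0.128]
 [ 0.562 -0.253  0.128]
 [ 0.563 -0.257  0.125]
 [ 0.562 -0.27   0.131]
 [ 0.554 -0.265  0.161]
 [ 0.554 -0.268  0.163]
 [ 0.561 -0.247  0.122]
 [ 0.56  -0.249  0.127]
 [ 0.56  -0.253  0.128]
 [ 0.56  -0.257  0.127]
 [ 0.559 -0.261  0.131]
 [ 0.552 -0.256  0.163]
 [ 0.552 -0.259  0.163]
 [ 0.552 -0.263  0.163]
 [ 0.552 -0.266  0.163]
 [ 0.559 -0.248  0.124]
 [ 0.558 -0.251  0.128]
 [ 0.557 -0.254  0.132]
 [ 0.549 -0.248  0.165]
 [ 0.55  -0.252  0.162]
 [ 0.55  -0
[... 5378 characters left out ...]
31]
 [ 0.556 -0.274  0.129]
 [ 0.547 -0.244  0.101]
 [ 0.545 -0.269  0.126]
 [ 0.55  -0.275  0.13 ]
 [ 0.556 -0.274  0.127]
 [ 0.548 -0.248  0.103]
 [ 0.546 -0.272  0.126]
 [ 0.551 -0.275  0.127]
 [ 0.558 -0.274  0.125]
 [ 0.548 -0.252  0.105]
 [ 0.547 -0.274  0.126]
 [ 0.554 -0.273  0.123]
 [ 0.56  -0.273  0.122]
 [ 0.545 -0.27   0.12 ]
 [ 0.55  -0.275  0.124]
 [ 0.557 -0.273  0.12 ]
 [ 0.412 -0.676  0.541]
 [ 0.547 -0.274  0.121]
 [ 0.553 -0.275  0.121]
 [ 0.56  -0.272  0.117]
 [ 0.548 -0.276  0.121]
 [ 0.555 -0.274  0.118]
 [ 0.55  -0.276  0.119]
 [ 0.552 -0.269  0.109]
 [ 0.553 -0.267  0.105]
 [ 0.554 -0.269  0.105]
 [ 0.412 -0.676  0.541]
 [ 0.412 -0.676  0.541]
 [ 0.412 -0.676  0.541]]
```

View pics/crop.png

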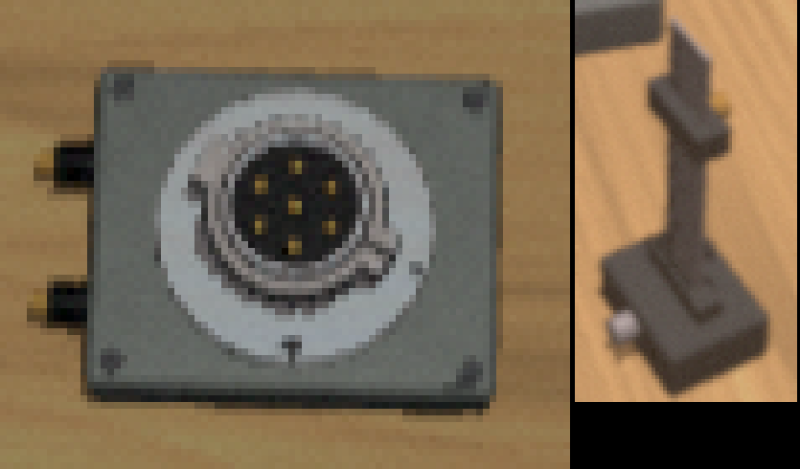

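```bash
cat >> h.py <<'E'
def go(p,ang):
    """shift cm in tool axes and turn to reach TCP p with tool x at heading ang"""
    o=ctrl.get_obs();T=Tool(o);s=T[:3,:3].T@(np.array(p)-T[:3,3])*100
    cur=np.arctan2(T[1,0],T[0,0]);t=-((ang-cur+np.pi)%(2*np.pi)-np.pi)
    print('pos',T[:3,3].round(4),'head',cur.round(4),'vert',T[:3,1].round(3),'shift',s.round(2),'turn',round(t,3))
E
python3 - <<'E'
from h import *
c=load('top');P=cloud(c);z=P[...,2]
m=(z>.066)&(z<.076);m[:170]=0;m[232:]=0;m[:,:220]=0;m[:,295:]=0
d=P[m][:,:2]-[.546,-.0111];r=np.hypot(*d.T);e=d[r>.0285];a=np.arctan2(e[:,1],e[:,0])
print(np.c_[a,r[r>.0285]].round(3)[np.argsort(a)]); print('arrow',world(c,[215+291/800*835/7,165+352/469*490/7],.04),'dot',world(c,[215+418/800*835/7,165+268/469*490/7],.04))
b=cv2.circle(np.zeros((1,1)),(0,0),0,0)
m=(z>.008)&(z<.02);m[:180]=0;m[290:]=0;m[:,:105]=0;m[:,165:]=0
q=P[m][:,:2];h=q[q[:,0]<.455];v=cv2.fitLine(h.astype(np.float32),cv2.DIST_L2,0,.01,.01).ravel();print('handle',v,np.arctan2(-v[1],-v[0]))
u=v[:2]*np.sign(v[0]);t=(q-v[2:])@u;print('lens tip ends',t.min(),t.max(),'centre est',v[2:]+u*(t.max()-.036),v[2:]+u*(t.min()+.147),cv2.minEnclosingCircle(q[q[:,0]>.49].astype(np.float32)*1000))
print(optics.camera('wrist')['mount'].round(3))
go([.546,-.011,.16],1.07)
E
```

```text
[[-2.251  0.032]
 [-2.242  0.029]
 [-2.191  0.03 ]
 [-2.103  0.031]
 [-2.062  0.03 ]
 [-2.015  0.031]
 [-1.993  0.029]
 [-1.895  0.03 ]
 [-1.877  0.032]
 [-1.826  0.029]
 [-1.809  0.031]
 [ 0.885  0.031]
 [ 0.94   0.032]
 [ 0.953  0.029]
 [ 0.987  0.031]
 [ 1.044  0.029]
 [ 1.071  0.031]
 [ 1.143  0.03 ]
 [ 1.196  0.029]
 [ 1.221  0.031]
 [ 1.245  0.029]
 [ 1.278  0.031]
 [ 1.292  0.032]]
arrow [[ 0.50578726 -0.01187017  0.04      ]] dot [[ 0.53255032 -0.04903421  0.04      ]]
handle [ 0.9680091  -0.25091496  0.41671696  0.26181975] 2.8879673
lens tip ends -0.03928396812048467 0.14397256497756988 centre est [0.52123539 0.23472782] [0.52098706 0.23479219] ((521.6460571289062, 236.1012420654297), 36.56373596191406)
[[ 1.    -0.     0.     0.   ]
 [ 0.     0.281 -0.96  -0.161]
 [ 0.     0.96   0.281  0.083]
 [ 0.     0.     0.     1.   ]]
pos [ 0.1603 -0.5259  0.224 ] head -1.275 vert [-0.     0.001 -1.   ] shift [-38.01   6.44  51.91] turn -2.345
```

Call:
{"op": "jog_arm", "data": {
  "targets": [
    [9.4, [-38, 6.4, 51.9], -2.37],
    [9.4, [-38, 6.4, 51.9], -2.37],
    [9.4, [-38, 6.4, 51.9], -2.37],
    [9.4, [-38, 6.4, 51.9], -2.37],
    [9.4, [-38, 6.4, 51.9], -2.37],
    [9.4, [-38, 6.4, 51.9], -2.37],
    [9.4, [-38, 6.4, 51.9], -2.37],
    [9.4, [-38, 6.4, 51.9], -2.37],
    [9.4, [-38, 6.4, 51.9], -2.37],
    [9.4, [-38, 6.4, 51.9], -2.37]
  ]
}}

```text
time_s: 1.15
ee_pos: [0.4595, -0.126, 0.1748]
eef_rot: [-1.571, -0.0, 0.231]
force: [1.3, -0.9, -0.1]
grip_width: 0.094
```

Run:
```python
from h import *
go([.546,-.011,.16],1.10);print(ctrl.get_obs()['qpos'])
```

```text
pos [ 0.4595 -0.126   0.1748] head 0.2313 vert [ 0. -0. -1.] shift [11.06  1.48  9.21] turn -0.869
[-3.44459059e-01  1.86340976e-01  1.78367574e+00 -5.74823615e-05
  1.17138311e+00 -5.75708277e-01]
```

Call:
{"op": "jog_arm", "data": {
  "targets": [
    [9.4, [11.1, 1.5, 9.2], -0.87],
    [9.4, [11.1, 1.5, 9.2], -0.87],
    [9.4, [11.1, 1.5, 9.2], -0.87],
    [9.4, [11.1, 1.5, 9.2], -0.87],
    [9.4, [11.1, 1.5, 9.2], -0.87],
    [9.4, [11.1, 1.5, 9.2], -0.87],
    [9.4, [11.1, 1.5, 9.2], -0.87],
    [9.4, [11.1, 1.5, 9.2], -0.87],
    [9.4, [11.1, 1.5, 9.2], -0.87]
  ]
}}

```text
time_s: 2.05
ee_pos: [0.5463, -0.0136, 0.1599]
eef_rot: [-1.571, 0.0, 1.092]
force: [-0.2, -0.3, 0.4]
grip_width: 0.0937
```

Run:
```python
from h import *
go([.546,-.011,.072],1.10)
snap('wrist','w1.png')
```

```text
pos [ 0.5463 -0.0136  0.1599] head 1.092 vert [-0.  0. -1.] shift [0.21 8.79 0.14] turn -0.008
```

View pics/w1.png

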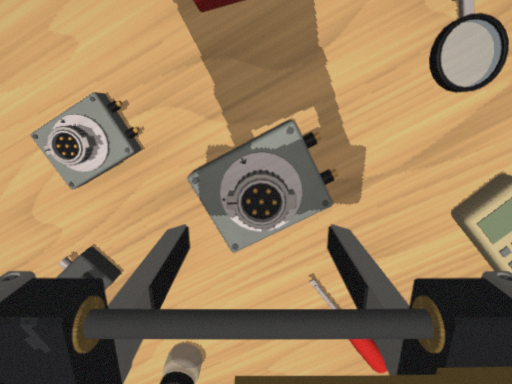

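The wrist view shows the head between the jaws, tube at (262,200), arrowhead near (243,160), and the ears roughly along the jaw line. I'll check the axis from close range numerically.

Run:
```python
from h import *
c=load('wrist');P=cloud(c);z=P[...,2]
m=(z>.066)&(z<.0735);m[:150]=0;m[230:]=0;m[:,:215]=0;m[:,310:]=0
p=P[m];(x,y),r=cv2.minEnclosingCircle(p[:,:2].astype(np.float32)*1000);print(x,y,r,p.mean(0),m.sum())
cx=np.array([x,y])/1000
d=p[:,:2]-cx;r=np.hypot(*d.T);a=np.arctan2(d[:,1],d[:,0])[r>.0285];print(np.sort(a).round(2))
print('arrow',world(c,[243,160],.04)[0,:2]-cx)
```

```text
545.795166015625 -9.26721477508545 31.69615364074707 [ 0.54555904 -0.00912713  0.07052024] 1640
[-2.24 -2.23 -2.23 -2.23 -2.22 -2.22 -2.22 -2.21 -2.19 -2.18 -2.17 -2.17
 -2.17 -2.16 -2.15 -2.15 -2.15 -2.13 -2.12 -2.11 -2.11 -2.1  -2.08 -2.08
 -2.07 -2.07 -2.05 -2.05 -2.05 -2.04 -2.03 -2.03 -2.02 -2.02 -2.   -1.99
 -1.98 -1.97 -1.96 -1.95 -1.95 -1.92 -1.92 -1.92 -1.89 -1.89 -1.88 -1.87
 -1.86 -1.84 -1.83 -1.83 -1.83 -1.82 -1.8  -1.8  -1.79 -1.79 -1.78  0.85
  0.86  0.86  0.88  0.89  0.91  0.91  0.92  0.93  0.93  0.94  0.95  0.96
  0.97  0.97  0.99  1.    1.    1.03  1.03  1.03  1.06  1.06  1.06  1.09
  1.09  1.09  1.12  1.13  1.14  1.15  1.16  1.17  1.18  1.18  1.19  1.21
  1.23  1.23  1.24  1.25  1.26  1.27  1.28  1.29  1.29  1.3   1.3   1.32
  1.32  1.32  1.32  1.32]
arrow [-0.03699487 -0.00077823]
```

Call:
{"op": "jog_arm", "data": {
  "targets": [
    [9.4, [0, 3, 0], -0.01],
    [9.4, [0, 6, 0], -0.01],
    [9.4, [0, 7.5, 0], -0.01],
    [9.4, [0, 8.5, 0], -0.01],
    [9.4, [0, 8.8, 0], -0.01],
    [9.4, [0, 8.8, 0], -0.01]
  ],
  "grip_force": 15
}}

```text
time_s: 2.7
ee_pos: [0.5465, -0.0135, 0.0722]
eef_rot: [-1.571, -0.0, 1.105]
force: [-0.5, -0.2, 0.5]
grip_width: 0.0943
```

Call:
{"op": "jog_arm", "data": {
  "targets": [
    [5.5, [0, 0, 0], 0],
    [5.5, [0, 0, 0], 0],
    [5.5, [0, 0, 0], 0],
    [5.5, [0, 0, 0], 0],
    [5.5, [0, 0, 0], 0],
    [5.5, [0, 0, 0], 0]
  ]
}}

```text
time_s: 3.3
ee_pos: [0.5475, -0.0117, 0.0724]
eef_rot: [-1.573, -0.004, 1.105]
force: [7.9, 14.2, -1.6]
grip_width: 0.0628
```

Call:
{"op": "jog_arm", "data": {
  "targets": [
    [5.5, [0.2, 0, 0], 0],
    [5.5, [0.2, 0, 0], 0.1],
    [5.5, [0.2, 0, 0], 0.2],
    [5.5, [0.2, 0, 0], 0.3],
    [5.5, [0.2, 0, 0], 0.4],
    [5.5, [0.2, 0, 0], 0.5],
    [5.5, [0.2, 0, 0], 0.5]
  ]
}}

```text
time_s: 4.0
ee_pos: [0.5471, -0.012, 0.0723]
eef_rot: [-1.571, 0.001, 0.603]
force: [-3.5, -2.8, 5.6]
grip_width: 0.0626
```

Run:
```python
from h import *
go([.546,-.0105,.072],0.02)
o=ctrl.get_obs();print(o['force'],o['moment'],o['grip_width'])
```

```text
pos [ 0.5471 -0.012   0.0723] head 0.6029 vert [-0.    -0.001 -1.   ] shift [-0.01  0.03  0.19] turn 0.583
[-3.52731226 -2.84493441  5.64795208] [-0.59478713  0.66807873 -0.08215044] 0.0626231052734582
```

Call:
{"op": "jog_arm", "data": {
  "targets": [
    [5.5, [0, 0, 0], 0.1],
    [5.5, [0, 0, 0], 0.2],
    [5.5, [0, 0, 0], 0.3],
    [5.5, [0, 0, 0], 0.4],
    [5.5, [0, 0, 0], 0.48],
    [5.5, [0, 0, 0], 0.54],
    [5.5, [0, 0, 0], 0.59],
    [5.5, [0, 0, 0], 0.62],
    [5.5, [0, 0, 0], 0.62]
  ]
}}

```text
time_s: 4.9
ee_pos: [0.5461, -0.0124, 0.0723]
eef_rot: [-1.572, 0.003, -0.013]
force: [-10.9, -4.7, 10.5]
grip_width: 0.0624
```

Run:
```python
from h import *
go([.546,-.0105,.072],0.02)
o=ctrl.get_obs();print(o['force'],o['moment'],o['grip_width'])
```

```text
pos [ 0.5461 -0.0124  0.0723] head -0.0132 vert [-0.003 -0.001 -1.   ] shift [-0.01  0.03  0.19] turn -0.033
[-10.8920055   -4.71833812  10.54545091] [-1.09207676  2.28731818  0.43770052] 0.06240949279027944
```

Call:
{"op": "jog_arm", "data": {
  "targets": [
    [5.5, [-0.1, 0, 0], 0.03],
    [5.5, [-0.1, 0, 0], 0.06],
    [5.5, [-0.1, 0, 0], 0.06],
    [5.5, [-0.1, 0, 0], 0.06]
  ]
}}

```text
time_s: 5.3
ee_pos: [0.5459, -0.0119, 0.0722]
eef_rot: [-1.571, 0.001, -0.072]
force: [-4.6, -2.9, 5.7]
grip_width: 0.0633
```

Run:
```python
from h import *
go([.546,-.0105,.072],0.02)
o=ctrl.get_obs();print(o['force'],o['moment'],o['grip_width'])
```

```text
pos [ 0.5459 -0.0119  0.0722] head -0.0722 vert [-0.001 -0.001 -1.   ] shift [-0.    0.02  0.14] turn -0.092
[-4.56223055 -2.89738328  5.72534252] [-0.42361162  0.85186801  0.47245273] 0.06327512918875099
```

Call:
{"op": "jog_arm", "data": {
  "targets": [
    [9.4, [0, 0, 0], 0],
    [9.4, [0, 0, 0], 0],
    [9.4, [0, 0, 0], 0],
    [9.4, [0, 0, 0], 0],
    [9.4, [0, 0, 0], 0],
    [9.4, [0, -3, 0], 0],
    [9.4, [0, -7, 0], 0],
    [9.4, [0, -11, 0], 0],
    [9.4, [0, -11, 0], 0],
    [9.4, [0, -11, 0], 0]
  ]
}}

```text
time_s: 6.3
ee_pos: [0.5463, -0.0117, 0.1822]
eef_rot: [-1.571, -0.001, -0.075]
force: [-0.7, -0.4, -0.1]
grip_width: 0.094
```

Run:
```python
from h import *
c=snap('wrist');P=cloud(c);z=P[...,2]
u,v=np.mgrid[0:384,0:512]
m=(z>.066)&(z<.0735)&(np.hypot(P[...,0]-.546,P[...,1]+.0105)<.045)
p=P[m];(x,y),r=cv2.minEnclosingCircle(p[:,:2].astype(np.float32)*1000);print(x,y,r,m.sum())
cx=np.array([x,y])/1000;d=p[:,:2]-cx;r=np.hypot(*d.T);a=np.arctan2(d[:,1],d[:,0])[r>.0285];print('ear +x',a[abs(a)<1.5].min(),a[abs(a)<1.5].max(),'-x',(a[abs(a)>1.6]%6.2832-np.pi).min(),(a[abs(a)>1.6]%6.2832-np.pi).max())
b=(z>.028)&(z<.037)&(np.hypot(P[...,0]-.546,P[...,1]+.0105)<.09);print(cv2.minAreaRect(P[b][:,:2].astype(np.float32)*1000))
ys,xs=np.nonzero(m);cv2.imwrite('pics/w2.png',cv2.resize(c['img'][ys.min()-45:ys.max()+45,xs.min()-45:xs.max()+45],None,fx=3,fy=3,interpolation=3)[:,:,::-1])
# lens
c=snap('top');lc=np.array([.521,.2347]);h=2.888
g=lc+.064*np.array([np.cos(h),np.sin(h)]);print('grip',g)
print(ctrl.get_obs()['qpos']);go([*g,.17],h-np.pi/2)
```

```text
547.2066650390625 -9.533857345581055 31.8134708404541 1395
ear +x -0.20276919942800922 0.2393956933020691 -x -0.22807851450625138 0.23974136274365776
((547.3218383789062, -9.167598724365234), (100.19066619873047, 123.19327545166016), 0.18875081837177277)
grip [0.45904689 0.25075653]
[-8.84119233e-02  3.31162874e-01  1.58534429e+00  3.84014520e-05
  1.22713852e+00 -1.34379264e-02]
pos [ 0.5457 -0.0116  0.1806] head -0.075 vert [-0.002  0.    -1.   ] shift [-10.6    1.08  25.51] turn -1.392
```

View pics/w2.png

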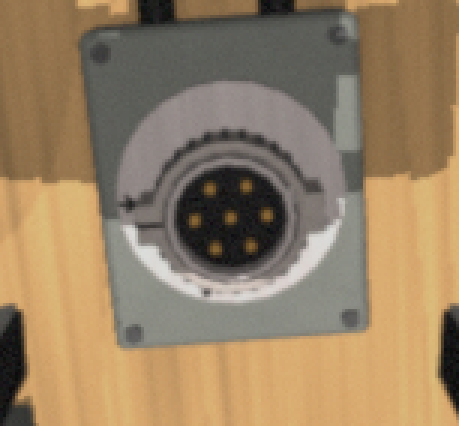

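Call:
{"op": "jog_arm", "data": {
  "targets": [
    [9.4, [-10.6, 1, 25.5], -1.39],
    [9.4, [-10.6, 1, 25.5], -1.39],
    [9.4, [-10.6, 1, 25.5], -1.39],
    [9.4, [-10.6, 1, 25.5], -1.39],
    [9.4, [-10.6, 1, 25.5], -1.39],
    [9.4, [-10.6, 1, 25.5], -1.39],
    [9.4, [-10.6, 1, 25.5], -1.39],
    [9.4, [-10.6, 1, 25.5], -1.39],
    [9.4, [-10.6, 1, 25.5], -1.39],
    [9.4, [-10.6, 1, 25.5], -1.39]
  ]
}}

```text
time_s: 7.4
ee_pos: [0.4591, 0.2504, 0.1704]
eef_rot: [-1.569, 0.002, 1.321]
force: [0.1, 0.5, -0.4]
grip_width: 0.0939
```

Run:
```python
from h import *
c=load('wrist');
K=c['camera_matrix']
def proj(p):
    q=np.linalg.inv(c['c2w'])@np.r_[p,1];u=np.array([q[0],-q[1]])/-q[2];u=u*(1+c['k1']*u@u);return (u*K[0,0]+[K[0,2],K[1,2]])
ax=np.array([.5472,-.0095]);o=proj([*ax,.072])
print('rel to pins, x3: arrow',3*(proj([ax[0]-.037,ax[1],.04])-proj([*ax,.069])),'index end',[3*(proj([*(ax-.0315*np.array([np.cos(t),np.sin(t)])),.07])-proj([*ax,.069])) for t in(-.1,0,.1)])
c=snap('wrist','w3.png');P=cloud(c);z=P[...,2]
m=(z>.009)&(z<.02)&(np.hypot(P[...,0]-.48,P[...,1]-.25)<.13)
q=P[m][:,:2].astype(np.float32);h=q[(q[:,0]<.46)&(np.hypot(q[:,0]-.41,q[:,1]-.262)<.07)]
v=cv2.fitLine(h,cv2.DIST_L2,0,.01,.01).ravel();a=np.arctan2(v[1],v[0]);print(m.sum(),len(h),v,a%np.pi)
print(cv2.minEnclosingCircle(q[q[:,0]>.49]*1000))
go([.459,.2508,.17],1.317)
```

```text
rel to pins, x3: arrow [-101.19770402  -15.06050011] index end [array([-95.30370762,  -1.38762464]), array([-94.76904152,   7.72867667]), array([-93.29564821,  16.72035686])]
4248 1351 [ 0.9676809  -0.25217807  0.41890225  0.2636071 ] 2.8866622
((521.7359619140625, 237.57144165039062), 35.96499252319336)
pos [0.4591 0.2504 0.1704] head 1.3201 vert [-0.002 -0.001 -1.   ] shift [0.04 0.04 0.02] turn 0.003
```

View pics/w3.png

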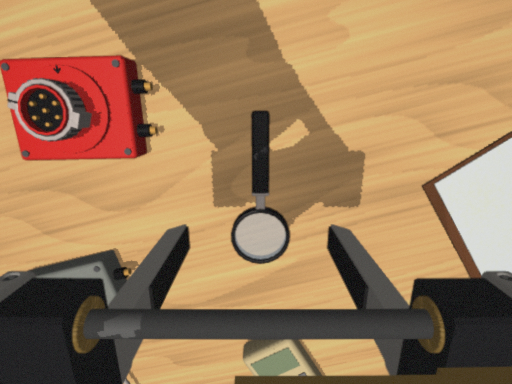

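The index line sits where a fully locked ring would project. The lens is centred between the jaws at (260,235), with its handle running straight up in the image. I'll descend and grip.

Call:
{"op": "jog_arm", "data": {
  "targets": [
    [9.4, [0.1, 4, 0], 0],
    [9.4, [0.1, 8, 0], 0],
    [9.4, [0.1, 11, 0], 0],
    [9.4, [0.1, 13, 0], 0],
    [9.4, [0.1, 14.3, 0], 0],
    [9.4, [0.1, 14.8, 0], 0],
    [9.4, [0.1, 14.8, 0], 0],
    [9.4, [0.1, 14.8, 0], 0]
  ],
  "grip_force": 30
}}

```text
time_s: 8.25
ee_pos: [0.4603, 0.2517, 0.0247]
eef_rot: [-1.572, -0.001, 1.315]
force: [0.6, 0.2, 0.4]
grip_width: 0.094
```

Call:
{"op": "jog_arm", "data": {
  "targets": [
    [1, [0, 0, 0], 0],
    [1, [0, 0, 0], 0],
    [1, [0, 0, 0], 0],
    [1, [0, 0, 0], 0],
    [1, [0, 0, 0], 0],
    [1, [0, 0, 0], 0],
    [1, [0, 0, 0], 0],
    [1, [0, 0, 0], 0],
    [1, [0, 0, 0], 0],
    [1, [0, 0, 0], 0]
  ]
}}

```text
time_s: 9.25
ee_pos: [0.4599, 0.2515, 0.0239]
eef_rot: [-1.571, -0.0, 1.315]
force: [-0.2, 0.1, -0.6]
grip_width: 0.0194
```

Call:
{"op": "jog_arm", "data": {
  "targets": [
    [1, [0, -0.5, 0], 0],
    [1, [0, -1.5, 0], 0],
    [1, [0, -3, 0], 0],
    [1, [0, -5, 0], 0],
    [1, [0, -7.5, 0], 0],
    [1, [0, -10, 0], 0],
    [1, [0, -12, 0], 0],
    [1, [0, -13.5, 0], 0],
    [1, [0, -14, 0], 0],
    [1, [0, -14, 0], 0]
  ]
}}

```text
time_s: 10.25
ee_pos: [0.46, 0.2516, 0.1647]
eef_rot: [-1.572, -0.001, 1.315]
force: [-0.3, -0.2, -1.0]
grip_width: 0.0194
```

```bash
cat > lens.py <<'E'
from h import *
from scipy.optimize import least_squares
def lens(cam,axis=None):
    o=ctrl.get_obs();c=snap(cam);P=cloud(c);T=Tool(o);L=(P-T[:3,3])@T[:3,:3]  # tool coords
    # search dark rim near the expected centre 61..64 mm along +z of the tool
    ok=(abs(L[...,0])<.045)&(abs(L[...,2]-.062)<.042)&(L[...,1]>-.005)&(L[...,1]<.03)
    p=P[ok];l=L[ok]
    A=np.c_[p[:,:2]-p[:,:2].mean(0),np.ones(len(p))]
    s=least_squares(lambda b:A@b-p[:,2],[0,0,.15],loss='soft_l1',f_scale=.001).x
    i=abs(A@s-p[:,2])<.003
    (x,y),r=cv2.minEnclosingCircle(p[i][:,:2].astype(np.float32)*1000)
    print(cam,len(p),'top-face tilt',s[:2].round(3),'circle',round(x,1),round(y,1),round(r,1),'z at centre',(s[:2]@(np.array([x,y])/1000-p[:,:2].mean(0))+s[2]).round(4))
    return c,ok
if __name__=='__main__':
    print(ctrl.get_obs()['grip_width'],ctrl.get_obs()['force'])
    c,ok=lens('top');lens('side');lens('wrist')
    s=load('side');w=load('wrist');cv2.imwrite('pics/lift.png',np.hstack([cv2.resize(s['img'],(400,300)),cv2.resize(w['img'],(400,300))])[:,:,::-1])
    go([.484,.005,.165],1.317)
E
python3 lens.py
```

```text
0.019429255632496156 [-0.2898141  -0.2451307  -1.01853251]
top 0 top-face tilt [0. 0.] circle 0.0 0.0 0.0 z at centre nan
side 171 top-face tilt [0.086 0.309] circle 409.6 261.5 31.6 z at centre 0.1511
wrist 3397 top-face tilt [ 0.002 -0.   ] circle 410.1 265.3 32.5 z at centre 0.1542
pos [0.4595 0.2514 0.1631] head 1.315 vert [-0.001 -0.001 -1.   ] shift [-23.21  -0.17  -8.6 ] turn -0.002lens.py:8: RuntimeWarning: Mean of empty slice.
  A=np.c_[p[:,:2]-p[:,:2].mean(0),np.ones(len(p))]
  ret = um.true_divide(
lens.py:12: RuntimeWarning: Mean of empty slice.
  print(cam,len(p),'top-face tilt',s[:2].round(3),'circle',round(x,1),round(y,1),round(r,1),'z at centre',(s[:2]@(np.array([x,y])/1000-p[:,:2].mean(0))+s[2]).round(4))
```

View pics/lift.png

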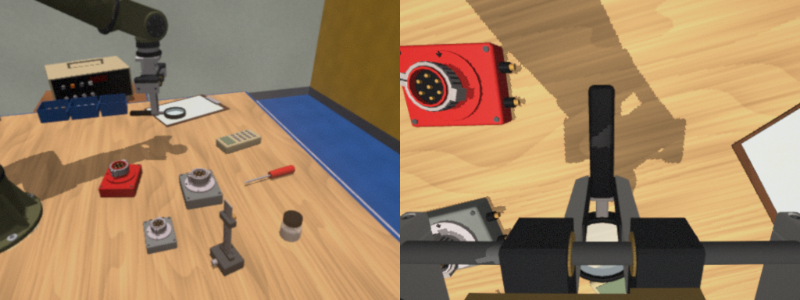

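Call:
{"op": "jog_arm", "data": {
  "targets": [
    [1, [-1, 0, -0.4], 0],
    [1, [-3, 0, -1.1], 0],
    [1, [-6, 0, -2.2], 0],
    [1, [-9.5, 0, -3.5], 0],
    [1, [-13, 0, -4.8], 0],
    [1, [-16.5, 0, -6.1], 0],
    [1, [-19.5, 0, -7.2], 0],
    [1, [-21.7, 0, -8], 0],
    [1, [-23, 0, -8.4], 0],
    [1, [-23.2, 0, -8.5], 0]
  ]
}}

```text
time_s: 11.4
ee_pos: [0.4832, 0.0043, 0.1636]
eef_rot: [-1.57, 0.0, 1.313]
force: [-0.4, -0.4, -2.0]
grip_width: 0.0195
```

Call:
{"op": "jog_arm", "data": {
  "targets": [
    [1, [0, 0.5, 0], 0],
    [1, [0, 1, 0], 0],
    [1, [0, 1.4, 0], 0],
    [1, [0, 1.6, 0], 0],
    [1, [0, 1.6, 0], 0],
    [1, [0, 1.6, 0], 0],
    [1, [0, 1.6, 0], 0],
    [1, [0, 1.6, 0], 0]
  ]
}}

```text
time_s: 12.2
ee_pos: [0.4835, 0.0056, 0.1481]
eef_rot: [-1.571, -0.0, 1.315]
force: [0.9, -0.3, -1.2]
grip_width: 0.02
```

```bash
sed -i 's/L\[...,2\]-.062/L[...,2]+.063/; s/p=P\[ok\];l=L\[ok\]/p=P[ok]/' lens.py
cat >> lens.py <<'E'
    t=load('top');s=load('side')
    cv2.imwrite('pics/final.png',np.hstack([cv2.resize(t['img'][140:250,200:320],(400,367),interpolation=3),cv2.resize(s['img'][170:350,200:320],(245,367),interpolation=3)])[:,:,::-1])
E
sed -i 's/go(\[.484.*/go([.485,.0049,.1474],1.317)/;s/lift.png/lift2.png/' lens.py; python3 lens.py 2>&1 | grep -v Warn
python3 - <<'E'
from h import *
for n in('top','side'):
    c=load(n);P=cloud(c);p=P[(np.hypot(P[...,0]-.546,P[...,1]+.011)<.05)&(P[...,2]>.105)]
    print(n,len(p),np.percentile(p[:,2],[5,50,95]).round(4),cv2.minEnclosingCircle(p[:,:2].astype(np.float32)*1000))
    q=P[(np.hypot(P[...,0]-.553,P[...,1]+.255)<.04)&(P[...,2]>.1)&(P[...,2]<.14)];h=np.histogram(q[:,2],np.arange(.12,.14,.001));print(h[0],'cursor top from .120')
E
```

```text
0.019985146727127135 [ 0.87029042 -0.33447202 -1.24487713]
top 4 top-face tilt [-0.605 24.324] circle 553.5 -43.9 2.7 z at centre 0.1371
side 706 top-face tilt [0.003 0.034] circle 541.3 -10.4 38.9 z at centre 0.1332
wrist 2502 top-face tilt [ 0.009 -0.002] circle 541.9 -8.7 39.4 z at centre 0.1357
pos [0.4834 0.0055 0.148 ] head 1.3149 vert [ 0.  0. -1.] shift [-0.02  0.06 -0.17] turn -0.002
top 526 [0.4131 0.4256 0.4317] ((530.8759155273438, -10.279897689819336), 42.04850387573242)
[ 4  6  3  6  6  6 13 14 27 31 38 16 17  4  2  2  2  3  2  0] cursor top from .120
side 1209 [0.1275 0.1361 0.3509] ((535.2796020507812, -11.017233848571777), 44.89151382446289)
[15 12  7 16  9 14 16 18 14 38 78 21 11  5  3  6  2  7  3  7] cursor top from .120
```

View pics/final.png

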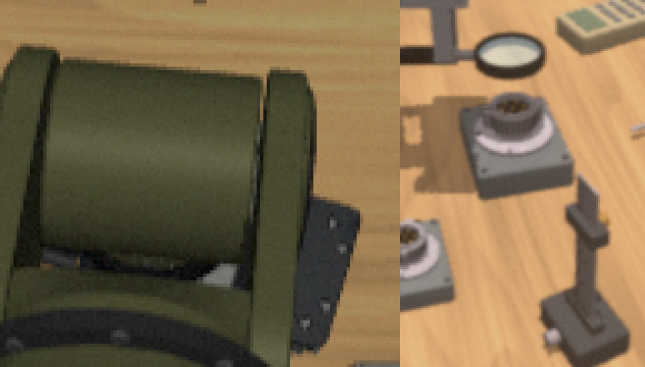

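```bash
cat > fin.py <<'E'
from h import *
from scipy.optimize import least_squares
o=ctrl.get_obs();T=Tool(o);u=-T[:2,2];w=T[:2,0];e=T[:2,3]+.0631*u;print('expected centre',e,o['ee_pos'],o['force'],o['moment'])
for n in('side','wrist'):
    c=snap(n);P=cloud(c);d=P[...,:2]-e;a=d@u;b=d@w;r=np.hypot(a,b)
    m=(r<.042)&(a>-.03)&(P[...,2]>.124)&(P[...,2]<.148);ext=[np.percentile(a[m],99.5),*np.percentile(b[m],[.5,99.5])]
    k=m&(abs(r-.0335)<.003)&(a>-.028);p=P[k];A=np.c_[a[k],b[k],np.ones(len(p))]
    s=least_squares(lambda x:A@x-p[:,2],[0,0,.138],loss='cauchy',f_scale=.0007).x
    print(n,k.sum(),'ext fwd/side',np.round(ext,4),'rim tilt fwd,side,z',s.round(4),np.percentile(p[:,2],[50,75,90]).round(4))
    if n=='side':
        for h in (.134,.136,.138): pass
        cv2.imwrite('pics/s9.png',cv2.resize(c['img'][170:240,195:285],(720,560),interpolation=3)[:,:,::-1])
E
python3 fin.py
```

```text
expected centre [ 0.54448057 -0.01043254] [0.48343464 0.00553633 0.14801017] [ 0.10120911 -0.23910842 -1.26565412] [ 0.02424352 -0.11772871 -0.02353977]
side 267 ext fwd/side [ 0.0358 -0.0368  0.0323] rim tilt fwd,side,z [0.0083 0.0167 0.1361] [0.1343 0.1365 0.1372]
wrist 503 ext fwd/side [ 0.0349 -0.0196  0.0204] rim tilt fwd,side,z [ 0.13   -0.0087  0.1344] [0.1383 0.1389 0.1394]
```

View pics/s9.png

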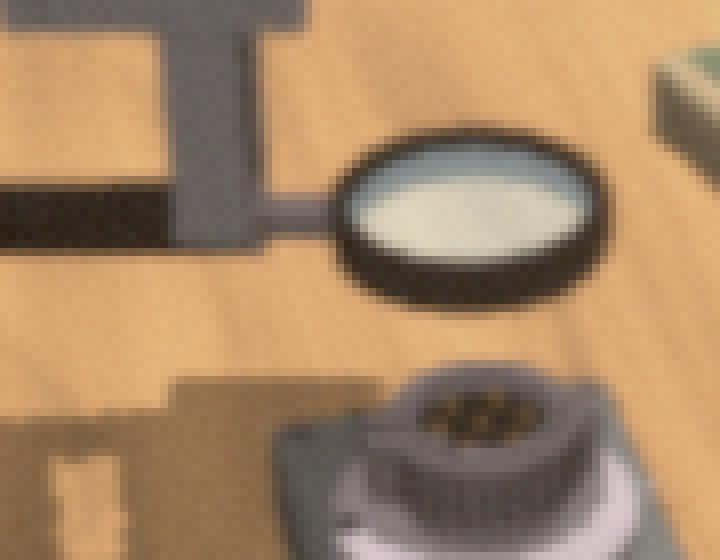

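Call:
{"op": "jog_arm", "data": {
  "targets": [
    [1, [0, 0.03, -0.1], 0],
    [1, [0, 0.05, -0.15], 0],
    [1, [0, 0.05, -0.15], 0],
    [1, [0, 0.05, -0.15], 0],
    [1, [0, 0.05, -0.15], 0],
    [1, [0, 0.05, -0.15], 0]
  ]
}}

```text
time_s: 13.05
ee_pos: [0.4849, 0.0052, 0.1475]
eef_rot: [-1.571, 0.0, 1.315]
force: [-0.3, 0.6, -1.2]
grip_width: 0.0197
```

```bash
python3 fin.py
python3 - <<'E'
from h import *
from scipy.optimize import least_squares
T=Tool(ctrl.get_obs());P=cloud(load('wrist'));L=(P-T[:3,3])@T[:3,:3]
k=(abs(L[...,0])<.009)&(L[...,2]>.02)&(L[...,2]<.08)&(abs(L[...,1]-.01)<.02);l=L[k]
A=np.c_[l[:,2],l[:,0],np.ones(len(l))];s=least_squares(lambda x:A@x-l[:,1],[0,0,.01],loss='cauchy',f_scale=.0007).x
print('handle slopes along, across (tool y down)',len(l),s.round(4),'top z at lens centre',T[2,3]-(s@[-.063,0,1]))
P=cloud(load('wrist'));t=np.load('/tmp/side.npy',allow_pickle=True).item()
o=ctrl.get_obs();print(o['time_s'],abs(o['joint_vel']).max(),o['grip_width'])
E
```

```text
expected centre [ 0.54589812 -0.0107669 ] [0.48485024 0.00519448 0.14745583] [-0.34534981  0.62950849 -1.19316922] [ 0.02632615 -0.06984415  0.05464954]
side 248 ext fwd/side [ 0.0344 -0.0369  0.0328] rim tilt fwd,side,z [0.0229 0.0055 0.1349] [0.1339 0.1359 0.1365]
wrist 509 ext fwd/side [ 0.035  -0.0195  0.0204] rim tilt fwd,side,z [ 0.0851 -0.0007  0.1351] [0.1377 0.1382 0.1387]
handle slopes along, across (tool y down) 2938 [-0.001  -0.0194  0.0091] top z at lens centre 0.13831418667637338
13.15 0.0028522823739576264 0.019706039671115276
```

```bash
python3 -c "
from station import ctrl
print(ctrl.hand_in())"
```

```text
the job is handed in; nothing more can be done
None
```

The lock ring is home on its mark, and the lens is held level over the pins at the cursor height. I handed the job in at about 13 s of robot time; hand-in gave no verdict.

**Lock ring:** I gripped it by its ears and turned it clockwise about 1.1 rad until it hit the stop. The ears then measured within about 0.02 rad of the locked direction, and the index line sat where a locked ring would show it.

**Lens:** I picked it up by the handle with 30 N of grip.

| Last check | Measured | Required |
|---|---|---|
| Centre to tube axis | about 1–2 mm | within 10 mm |
| Mid-height | 131 mm from handle and arm pose, 128–130 mm from the side camera | within 6 mm of the cursor top, about 130.3 mm |
| Tilt, from the handle's top face | 0.001 rad along, 0.02 rad across | under 0.10 rad |

**Disagreement:** the wrist camera's fit to the rim gave a tilt of 0.09–0.13 rad. It sees only part of the rim, along with the neck and glass. I relied on the handle fit and the side camera's rim fit (about 0.02 rad).

**Not checked:** the arm blocked the top camera's view of the lens. I did not re-measure where the rule stand, screwdriver, jar and meter were at the end; the arm kept clear of them, and no force readings suggested contact.

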